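Lay the lopsided lever level on its inspection rest

TASK

Pick up the green cast lever with the one heavy hub, taking it across its arm near its balance point so that it hangs level, and lay it on the inspection rest with its hub centred on the round blue pad and its small eye on the square one. Keep it level all the way, set it down instead of dropping it, then let go; leave the similar green link with two equal small eyes where it lies.

Things in the scene. Friction and masses are not known exactly. Their poses are not given: they have to be found in the camera images.
- lever_mid (a point): Green iron lever lying flat, 231 mm long, 0.65-0.95 kg: round hub (dia 56, 32 high, bright top), arm 12 wide, 20 high, small eye (dia 26, 20 high), undersides flush. Point: middle of its length, on the arm's centre line, 10 above the underside; x points to the hub, z up. Hub centre x = +87.5, eye centre x = -102.5. Balances on the arm at about x = +38; held far from there it may sag.
- link_mid (a point): The link, a look-alike to leave alone: green, lying flat, 231 mm long, same arm (12 wide, 20 high) but an equal small eye (dia 26, 20 high) at both ends. Point: its middle, 10 above its underside; x along its arm.
- hub_rest (a point): Centre of the top of the round blue pad (dia 70, top 35 above the bench) on the fixed inspection rest, a black plate 280 x 100 x 15; the lever's hub goes here. x points along the plate from the square pad to the round one, z up.
- eye_rest (a point): Centre of the top of the square blue pad (50 along the plate, 60 across, top 35 above the bench) of the same rest; the lever's small eye goes here. 190 from hub_rest. Same axes.

How it is judged:
By the outcome, as a careful person would: the job done as asked, in the order asked, and still so for the second after the job is handed in, with the robot touching nothing.
It also fails if it takes over 45 s, if anything falls off the work surface, if the arm or the gripper's body presses on something with over 40 N, if the wrist force passes 120 N, or if a joint passes its speed limit or range.

ROBOT

A 6-joint arm with a two-finger parallel gripper is mounted at the origin on the work surface. World frame = base frame: x ahead of the robot, y to its left, z up, the work surface at z = 0. Lengths are in mm, angles in rad, forces in N, time in s.
With the tool pointing down it reaches from about 400 to 925 mm from the base axis. Payload 12.5 kg.
Tool frame: the origin (TCP) lies midway between the tips of the shut fingers; the grasp point (between the pads) lies 19 mm behind it; x points along the fingers, y is the direction in which the jaws open and shut, and the axes are right-handed (so a half turn about x gives the same grasp; the last joint's range is limited). The gripper opens to 95 mm and grips with 3 to 60 N. Pads are 20 mm wide; open, the fingers measure 119 mm over their backs; the gripper's body (75 mm by 180 mm) begins 59 mm behind the grasp point.
Start: joints at [1.223, 0.491, 1.559, -0, 1.092, -0.106], TCP at [149.638, 606.84, 214.661] pointing down, gripper open.
Joint ranges: [-3.1, 3.1], [-0.84, 2.19], [0.05, 2.79], [-1.13, 4.28], [0.06, 2.93], [-2.69, 2.69]. Speed limits (rad/s): [2.22, 2.22, 2.79, 3.14, 3.14, 3.14].

INTERFACE

Orientations are given as [roll, pitch, yaw] about the fixed x, y, z axes, in that order (R = Rz(yaw) Ry(pitch) Rx(roll)).
In Python, from cell import state, read_camera, job_done gives the robot as it stands.
- The arm moves only by the tool move_arm, never from a script. Its argument "targets" is a list of rows, each a list of 7 numbers: the shift along the world's x, y, z in m, then the turn, a rotation vector about the world's x, y, z in degrees, then the gripper's target within -1 to 1 (fully open at 1, half-way at 0, shut at -1). In form: [[dx, dy, dz, wx, wy, wz, hand], ...]. A call has 1 to 10 rows; each row is the pose to reach, as a shift and turn from the pose commanded when the call began; what a row does not reach only later rows make up. A row lasts 1/10 s, in which the tool goes at most 50 mm and 8.59 degrees, less where a joint would pass 70% of its speed; a pose out of reach is approached as far as the arm can. A call with a gripper value outside its range is refused whole. The fingers move at their own pace and stop on an object; the grip force is fixed at half the most. Time passes only in rows, so rows that repeat a pose let the fingers close. It gives the time, the measured TCP pose, the force and the opening at its end, in the units of the state.
- state(): the state, without advancing time (a new reading comes with each control period).
- read_camera(name): name is "side" or "top"; returns a dict with "img" (420x560x3 uint8, blue, green, red), "mtx" (3x3 intrinsics, pixels), "cam_to_world" (4x4, takes a point from camera to world coordinates). Camera axes: x right, y up, looking along -z (the intrinsics and any distortion apply to the point x, -y, -z); pixel columns grow to the right and rows downward; lengths in mm; the calibration is good to about 2 mm. A picture is of the moment at which its call begins. There is no depth.
- job_done(): hands the job in, once; it reports no verdict.
The state is a dict: "t": time; "joints": joint angles; "qvel": joint speeds; "tau": joint torques, N m; "eef_pos": TCP position; "tcp_rot": TCP orientation; "ft_force": force on the tool from outside, world axes, zero at the start; "moment": the same for the moment, N m; "opening": opening from 0.0 (shut) to 1.0 (fully open).
Only numpy, scipy, OpenCV 4.12 (cv2) and the standard library are available. Lean on these libraries where they do the work, as an engineer would, in place of code of your own. Each camera call takes 0.05 s, during which the arm holds its last target.

## Working session

There is one attempt and no reset: what is moved stays moved. The work goes in short steps, Python scripts to look and compute and a tool call to move; the robot and the scene stay as the last step left them, time stands still between calls to the robot, and variables do not carry over. Pictures are saved under pics/ and viewed, and the job is handed in when it is done.

Besides the shell and the picture viewer there is one more tool, called after "Request:" by a JSON object that holds its "method" and its "body". move_arm: Moves the arm, as the interface text tells. Its arguments: {"type":"object","properties":{"targets":{"type":"array"}},"required":["targets"]}

```bash
mkdir -p pics; python3 - <<'E'
from cell import state, read_camera
import cv2,pickle
d={}
for n in("top","side"):
    c=read_camera(n); d[n]=c; cv2.imwrite(f"pics/{n}0.png",c["img"]); print(n,c["mtx"],c["cam_to_world"],[k for k in c])
pickle.dump(d,open("c0.pkl","wb"))
print(state())
E
```

```text
top [[462.11632815   0.         280.95740151]
 [  0.         462.11632815 207.18611906]
 [  0.           0.           1.        ]] [[ 9.64292755e-03  9.96385919e-01 -8.43926239e-02  4.79586903e+02]
 [-9.99165566e-01  1.29506895e-02  3.87356540e-02  4.74950203e+01]
 [ 3.96886029e-02  8.39486787e-02  9.95679383e-01  9.60205773e+02]
 [ 0.00000000e+00  0.00000000e+00  0.00000000e+00  1.00000000e+00]] ['img', 'mtx', 'cam_to_world']
side [[442.92003916   0.         276.08613602]
 [  0.         442.92003916 209.37480502]
 [  0.           0.           1.        ]] [[ 8.38379222e-01  2.72878867e-01 -4.71865875e-01  1.51632377e+02]
 [-5.44797016e-01  4.47734705e-01 -7.09034446e-01 -5.54827676e+02]
 [ 1.77902124e-02  8.51510868e-01  5.24035066e-01  4.79976664e+02]
 [ 0.00000000e+00  0.00000000e+00  0.00000000e+00  1.00000000e+00]] ['img', 'mtx', 'cam_to_world']
{'t': 0.1, 'joints': array([ 1.22340168e+00,  4.91526383e-01,  1.55936951e+00, -1.66500638e-05,
        1.09167971e+00, -1.05578657e-01]), 'qvel': array([-0.00122954, -0.00101795, -0.00109439,  0.00148274, -0.00068598,
        0.00079502]), 'tau': array([ 2.03716001e-03, -6.13628554e+01, -2.58608848e+01,  6.94285613e-02,
        4.69188101e-02, -8.65908578e-05]), 'eef_pos': array([149.56685792, 606.63418029, 214.1098816 ]), 'tcp_rot': array([-1.66135215,  1.56981327, -1.90316046]), 'ft_force': array([-0.02911755, -0.29135036, -0.31565788]), 'moment': array([-0.01590376,  0.02632255, -0.01204174]), 'opening': 1.0009702509420457}
```

View pics/top0.png

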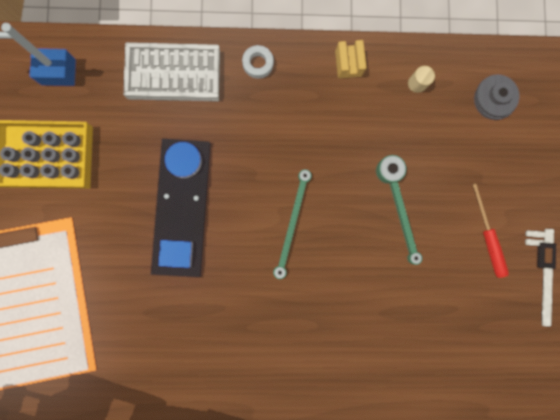

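View pics/side0.png

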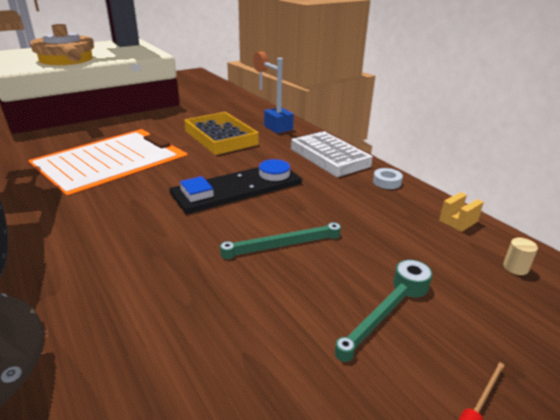

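The top view shows the lever's hub at about (392,168) and its eye at (416,258). The link runs (305,175)–(280,272), the round pad is at (183,160) and the square pad at (176,254). The side view agrees, so next I'll measure them.

```bash
cat > h.py <<'E'
import numpy as np,cv2
def ray(c,uv,z):
    M=c["cam_to_world"];K=c["mtx"]
    p=np.linalg.inv(K)@[uv[0],uv[1],1]; d=M[:3,:3]@[p[0],-p[1],-p[2]]; o=M[:3,3]
    return o+d*(z-o[2])/d[2]
def proj(c,P):
    M=c["cam_to_world"];q=M[:3,:3].T@(np.array(P)-M[:3,3]);q=c["mtx"]@[q[0],-q[1],-q[2]];return q[:2]/q[2]
def comps(m,amin=20):
    n,l,s,ce=cv2.connectedComponentsWithStats(m.astype(np.uint8))
    return [(ce[i],s[i],(l==i)) for i in range(1,n) if s[i,4]>=amin]
def masks(img):
    h=cv2.cvtColor(img,cv2.COLOR_BGR2HSV);H,S,V=[h[...,i].astype(int) for i in range(3)]
    return dict(blue=(H>100)&(H<125)&(S>140)&(V>100),green=(H>60)&(H<95)&(S>90)&(V>40),bright=(S<60)&(V>120))
E
python3 - <<'E'
import pickle;from h import *
d=pickle.load(open("c0.pkl","rb"))
for n in d:
    m=masks(d[n]["img"])
    for k in m:
        for ce,s,mm in comps(m[k]):
            if s[4]<5000 : print(n,k,ce.round(1),s, ray(d[n],ce,{'blue':35,'green':10,'bright':20}[k]).round(1)[:2])
E
python3 - <<'E'
import cv2
for n,x,y,w,h in(("top",260,140,180,150),("side",200,200,250,170)):
    i=cv2.imread(f"pics/{n}0.png")[y:y+h,x:x+w]
    i=cv2.resize(i,None,fx=800/w if n=="side" else 4,fy=800/w if n=="side" else 4,interpolation=cv2.INTER_CUBIC);cv2.imwrite(f"pics/{n}0z.png",i[:600])
E
```

```text
top blue [50.4 65.8] [ 31  50  36  30 788] [838.9 480.9]
top blue [181.7 158.6] [165 142  34  34 899] [653.6 212.2]
top blue [174.4 253.4] [160 240  30  27 737] [463.7 221.4]
top bright [ 5.7 30.9] [  0  22  13  17 168] [916.4 582.1]
top bright [257.3  60.7] [242  45  32  33 691] [866.7  63.5]
top bright [ 44.7 137.8] [ 42 132   8  12  20] [694.2 491.7]
top bright [  4.9 152.7] [  1 148  12  12  25] [662.2 568.8]
top bright [ 44.1 154.8] [ 41 149   9  12  22] [659.3 491.1]
top bright [ 65.6 153.9] [ 62 149  11  12  26] [661.9 448.5]
top bright [392.3 168. ] [379 155  27  27 492] [ 644.  -219.9]
top bright [  3.6 169.2] [  0 164  12  12  30] [628.6 569.4]
top bright [ 44.8 170. ] [ 40 165  13  12  33] [628.4 488.1]
top bright [ 65.2 170.1] [ 61 165  13  12  34] [628.7 447.7]
top bright [304.5 175.1] [299 169  12  13 116] [626.3 -36.9]
top bright [166. 196.] [164 194   5   5  21] [579.  244.4]
top bright [195.8 197.8] [194 196   5   5  20] [576.3 184.4]
top bright [539.8 236.9] [525 229  29  17 354] [ 504.3 -528.1]
top bright [415.7 257.9] [410 251  12  14 114] [ 458.6 -266.3]
top brig
[... 362 characters left out ...]
side green [383.9 310.7] [ 336  270   95   91 1481] [ 555.1 -243.1]
side bright [277.6  80.2] [264  57  19  55 327] [1076.7  842.9]
side bright [260.5  81. ] [259  72   4  18  63] [1014.6  865.2]
side bright [102.  160.2] [  34  133  141   57 3516] [333.6 470.1]
side bright [387.3 177.6] [373 168  30  21 508] [856.   51.6]
side bright [273.8 175.8] [260 171  29   9 146] [640.2 191.4]
side bright [197.2 194.6] [181 185  32  16 169] [457.5 202.2]
side bright [333.5 225.5] [328 222  12   8  67] [626.6 -37.1]
side bright [226.8 244.9] [221 241  13   9  82] [427.6  13. ]
side bright [413.9 270.1] [397 260  35  21 462] [ 655.2 -208.6]
side bright [345.1 343.2] [337 337  17  14 146] [ 458.8 -266. ]
```

View pics/top0z.png

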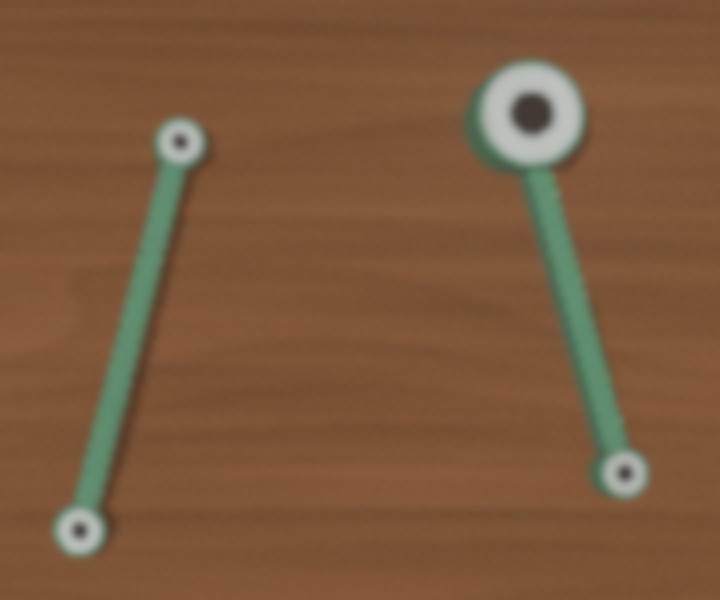

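```bash
python3 - <<'E'
import cv2,numpy as np
a=cv2.imread("pics/top0.png")[135:280,145:215];b=cv2.imread("pics/side0.png")[150:215,165:310]
a=cv2.resize(a,None,fx=4,fy=4,interpolation=0);b=cv2.resize(b,None,fx=3.3,fy=3.3,interpolation=0)
o=np.zeros((600,800,3),np.uint8);o[:a.shape[0],:a.shape[1]]=a;o[:b.shape[0],300:300+b.shape[1]]=b
cv2.imwrite("pics/z2.png",o)
E
python3 - <<'E'
import pickle;from h import *
d=pickle.load(open("c0.pkl","rb"))
for n,z in(("top",32),("side",32)): 
    c=[x for x in comps(masks(d[n]["img"])["bright"]) if 450<x[1][4]<500][-1]
    k=cv2.findContours(c[2].astype(np.uint8),0,2)[0][0]
    e=cv2.fitEllipse(k)
    print(n,c[0],e,ray(d[n],e[0],32))
for n in d:
  im=d[n]["img"].astype(int); m=(im[...,0]-im[...,2]>60)&(im[...,0]>110)
  for c in comps(m,250):
    k=cv2.findContours(c[2].astype(np.uint8),0,2)[0][0]
    if len(k)>5:
        e=cv2.fitEllipse(k); print(n,c[1],c[0],np.round(e[0],1),np.round(e[1],1),ray(d[n],e[0],35).round(1),ray(d[n],cv2.minAreaRect(k)[0],35).round(1))
E
```

```text
top [392.30487805 167.99796748] ((392.33502197265625, 167.9850311279297), (26.066526412963867, 26.29334831237793), 8.283512115478516) [ 641.94322153 -216.51220759   32.        ]
side [413.93722944 270.07359307] ((413.9305419921875, 270.02557373046875), (19.469614028930664, 34.050350189208984), 105.05670928955078) [ 642.1556158  -217.54043988   32.        ]
top [ 40  49  27  14 258] [55.00775194 54.71705426] [54.9 54.2] [14.4 27.3] [863.4 473.3  35. ] [860.3 477.1  35. ]
top [ 30  55  36  24 519] [46.98843931 70.39884393] [46.2 69.8] [22.6 38.2] [830.4 488.9  35. ] [834.1 485.2  35. ]
top [165 142  35  35 974] [181.88398357 158.74640657] [181.8 158.8] [33.8 35.1] [653.2 212.   35. ] [652.7 211.6  35. ]
top [159 240  32  28 816] [174.48039216 253.4497549 ] [174.6 253.5] [33.6 35.2] [463.4 221.   35. ] [463.5 221.2  35. ]
side [259 159  31  15 363] [274.02479339 166.33057851] [273.9 166.3] [14.1 30.6] [650.1 206.6  35. ] [651.  207.9  35. ]
side [180 176  33  19 380] [195.88684211 185.01315789] [195.7 185.1] [16.  31.1] [461.5 216.   35. ] [462.4 216.5  35. ]
```

View pics/z2.png

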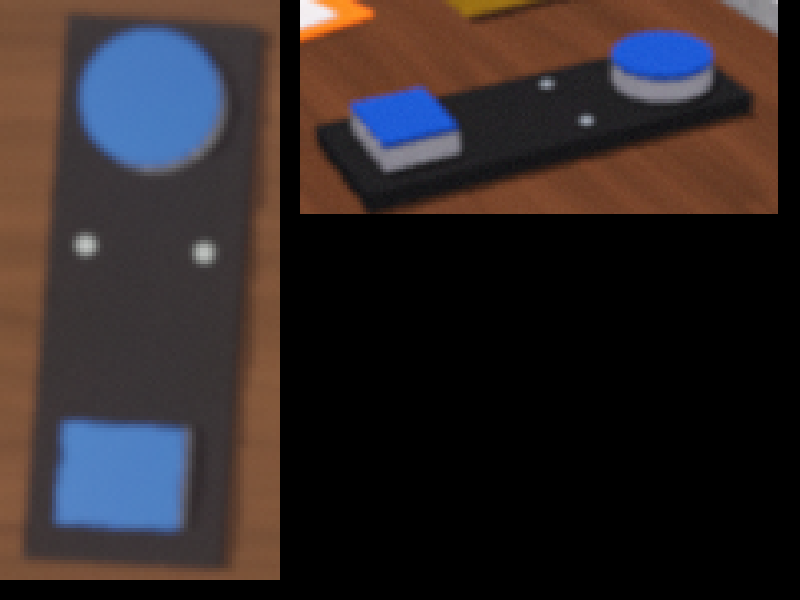

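```bash
python3 - <<'E'
from cell import state
import numpy as np
from scipy.spatial.transform import Rotation as R
s=state(); r=R.from_euler('xyz',s['tcp_rot']).as_matrix(); print(r.round(3))
y=r[:,1];a=np.degrees(np.arctan2(y[1],y[0]));print("jaw yaw",a, "turn to 105:",(105.02-a+90)%180-90, s['eef_pos'])
E
```

```text
[[-0.     0.239  0.971]
 [-0.001  0.971 -0.239]
 [-1.    -0.001 -0.   ]]
jaw yaw 76.14540717593252 turn to 105: 28.874592824067477 [149.56685792 606.63418029 214.1098816 ]
```

Request:
{"method": "move_arm", "body": {"targets": [[0.33,-0.357,0,0,0,-75,1],[0.33,-0.357,0,0,0,-75,1],[0.33,-0.357,0,0,0,-75,1],[0.33,-0.357,0,0,0,-75,1],[0.33,-0.357,0,0,0,-75,1],[0.33,-0.357,0,0,0,-75,1],[0.33,-0.357,0,0,0,-75,1],[0.33,-0.357,0,0,0,-75,1],[0.33,-0.357,0,0,0,-75,1],[0.33,-0.357,0,0,0,-75,1]]}}

```text
t: 1.1
eef_pos: [481.2, 247.5, 214.5]
tcp_rot: [-0.076, 1.571, -1.632]
ft_force: [-0.2, 0.9, 0.0]
opening: 1.001
```

Request:
{"method": "move_arm", "body": {"targets": [[0.1145,-0.48,-0.06,0,0,-76,1],[0.1145,-0.48,-0.06,0,0,-76,1],[0.1145,-0.48,-0.06,0,0,-76,1],[0.1145,-0.48,-0.06,0,0,-76,1],[0.1145,-0.48,-0.06,0,0,-76,1],[0.1145,-0.48,-0.06,0,0,-76,1],[0.1145,-0.48,-0.06,0,0,-76,1],[0.1145,-0.48,-0.06,0,0,-76,1],[0.1145,-0.48,-0.06,0,0,-76,1],[0.1145,-0.48,-0.06,0,0,-76,1]]}}

```text
t: 2.1
eef_pos: [594.1, -232.5, 154.1]
tcp_rot: [-0.597, 1.57, 2.804]
ft_force: [1.0, 1.3, -0.0]
opening: 1.0
```

Request:
{"method": "move_arm", "body": {"targets": [[0,0,-0.05,0,0,0,1],[0,0,-0.09,0,0,0,1],[0,0,-0.09,0,0,0,1],[0,0,-0.09,0,0,0,1]]}}

```text
t: 2.5
eef_pos: [594.3, -230.1, 65.0]
tcp_rot: [-0.658, 1.57, 2.749]
ft_force: [-0.2, -0.2, 0.2]
opening: 0.999
```

```bash
cat > look.py <<'E'
import sys,pickle,cv2,numpy as np
from cell import state,read_camera
from scipy.spatial.transform import Rotation as R
d={n:read_camera(n) for n in("top","side")}
pickle.dump(d,open(sys.argv[1]+".pkl","wb"))
for n in d: cv2.imwrite(f"pics/{n}_{sys.argv[1]}.png",d[n]["img"])
s=state(); r=R.from_euler('xyz',s['tcp_rot']).as_matrix()
print(s['t'],s['eef_pos'],s['ft_force'],s['moment'],s['opening'],"jawyaw",np.degrees(np.arctan2(r[1,1],r[0,1])),"xaxis",r[:,0].round(4), s['joints'].round(2))
E
python3 look.py a
```

```text
2.6 [ 595.21490359 -230.34694849   66.90850121] [0.61514407 0.46699355 0.91145643] [-9.99861672e-02  2.40488789e-01 -1.01599513e-04] 1.0015361201256825 jawyaw -74.82331451546304 xaxis [ 0.0027 -0.0015 -1.    ] [-0.47  0.68  1.66 -0.    0.8   0.83]
```

View pics/side_a.png

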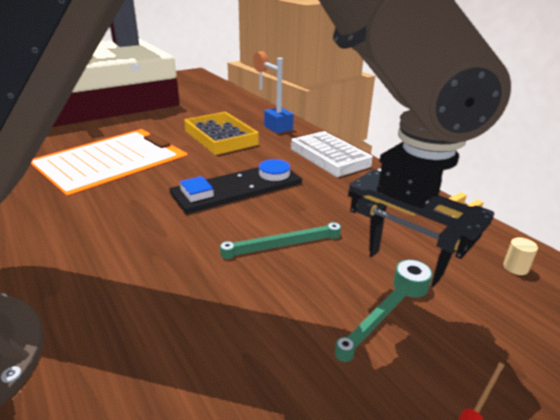

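View pics/top_a.png

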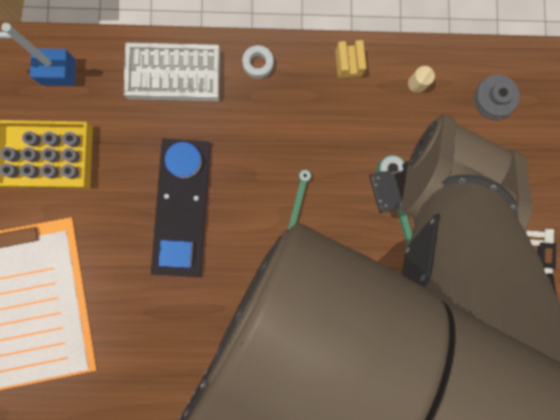

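The side view shows the fingers straddling the lever arm just behind the hub, with the hub at (414,270). The top view is partly hidden by the arm. Now descending.

Request:
{"method": "move_arm", "body": {"targets": [[0,0,-0.03,0,0,0,1],[0,0,-0.045,0,0,0,1],[0,0,-0.055,0,0,0,1],[0,0,-0.0605,0,0,0,1],[0,0,-0.0605,0,0,0,1],[0,0,-0.0605,0,0,0,1]]}}

```text
t: 3.2
eef_pos: [594.5, -230.3, 4.8]
tcp_rot: [2.332, 1.57, -0.545]
ft_force: [-0.3, -0.4, 0.3]
opening: 1.002
```

```bash
python3 look.py b
```

```text
3.3 [ 594.44706737 -230.31303051    4.87448007] [ 0.46357157  0.08836835 -0.67146567] [-0.11168523  0.14474456  0.01636225] 1.0000853669894583 jawyaw -74.85454061104201 xaxis [ 9.e-04 -5.e-04 -1.e+00] [-0.47  0.76  1.69 -0.    0.69  0.83]
```

View pics/side_b.png

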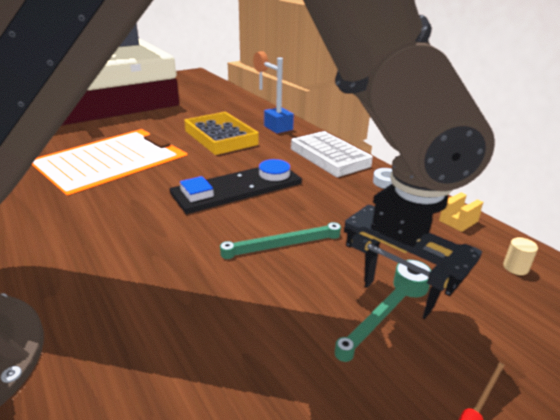

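The side view shows the fingertips at about (370,285) and (430,315), on either side of the arm and just behind the hub. Now closing.

Request:
{"method": "move_arm", "body": {"targets": [[0,0,-0.0015,0,0,0,0],[0,0,-0.0015,0,0,0,-0.5],[0,0,-0.0015,0,0,0,-0.7],[0,0,-0.0015,0,0,0,-1],[0,0,-0.0015,0,0,0,-1],[0,0,-0.0015,0,0,0,-1],[0,0,-0.0015,0,0,0,-1],[0,0,-0.0015,0,0,0,-1],[0,0,-0.0015,0,0,0,-1],[0,0,-0.0015,0,0,0,-1]]}}

```text
t: 4.3
eef_pos: [594.1, -230.2, 2.7]
tcp_rot: [1.446, 1.571, -1.431]
ft_force: [0.1, -0.1, 0.3]
opening: 0.214
```

```bash
python3 look.py c
```

```text
4.4 [ 594.09270691 -230.14023247    2.6674408 ] [-1.74046639  8.25949548  1.05639164] [ 1.33058996  0.45742399 -0.02265383] 0.13644316672804097 jawyaw -74.85984090593104 xaxis [-1.e-04  0.e+00 -1.e+00] [-0.47  0.77  1.69 -0.    0.69  0.83]
```

View pics/side_c.png

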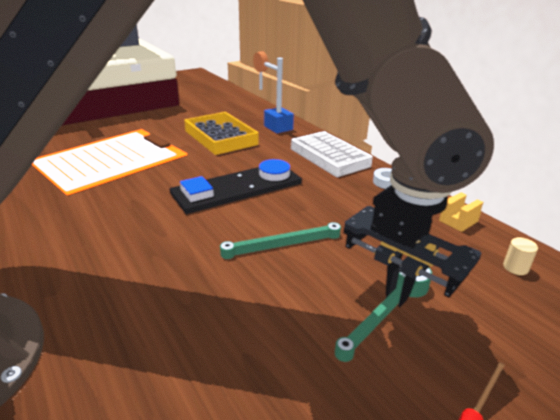

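The side view shows the fingers closed on the arm at about (403,290). The opening is about 13 mm, which fits the 12 mm arm. I'll let the grip settle, then do a small slow lift.

Request:
{"method": "move_arm", "body": {"targets": [[0,0,0,0,0,0,-1],[0,0,0,0,0,0,-1],[0,0,0,0,0,0,-1],[0,0,0.004,0,0,0,-1],[0,0,0.008,0,0,0,-1],[0,0,0.013,0,0,0,-1],[0,0,0.02,0,0,0,-1],[0,0,0.025,0,0,0,-1],[0,0,0.025,0,0,0,-1],[0,0,0.025,0,0,0,-1]]}}

```text
t: 5.4
eef_pos: [594.1, -230.1, 27.8]
tcp_rot: [2.076, 1.571, -0.801]
ft_force: [-0.2, -0.4, -6.3]
opening: 0.122
```

```bash
python3 look.py d; python3 - <<'E'
import pickle;from h import *
import numpy as np
d=pickle.load(open("d.pkl","rb"))
c=d["side"]
for ce,s,mm in comps(masks(c["img"])["bright"]):
    if s[4]<600 and ce[0]>320 and ce[1]>200: print(ce,s,ray(c,ce,42))
print("expected eye level lift 25:",proj(c,[458.7,-266.2,45]),"hub",proj(c,[642,-217,57]))
E
```

```text
5.5 [ 594.00875443 -230.10195304   27.4690447 ] [-0.02574992  0.62342021 -6.06005189] [-0.09160261  0.18390147  0.04828333] 0.12243683513937186 jawyaw -74.85663666889704 xaxis [-3.e-04  1.e-04 -1.e+00] [-0.47  0.73  1.68 -0.    0.73  0.83]
[333.77777778 225.38271605] [327 222  14   8  81] [604.44254997 -61.83714024  42.        ]
[373.9  233.85] [369 231  10   6  20] [ 647.35145039 -119.30572539   42.        ]
[522.35772358 242.30894309] [512 238  23   8 123] [ 847.68887265 -272.05651354   42.        ]
[527.90322581 248.83870968] [521 248  14   3  31] [ 837.9439356  -287.93537904   42.        ]
[430.61904762 255.9047619 ] [428 254   6   5  21] [ 682.22984882 -214.47402555   42.        ]
[423.99029126 264.4368932 ] [417 260  17   9 103] [ 655.5574248  -223.89768784   42.        ]
[347.41525424 330.65254237] [340 325  16  12 118] [ 460.61678574 -265.27087392   42.        ]
expected eye level lift 25: [346.9991582  330.07195553] hub [416.48908556 257.40402171]
```

View pics/side_d.png

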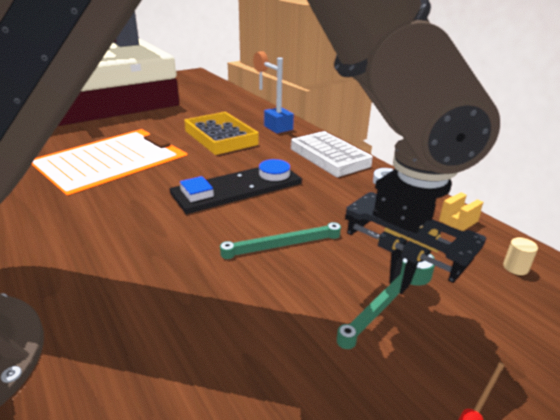

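The lever hangs level: the eye is at (347.4,330.7) against (347.0,330.1) predicted for a level lift, and the moment is near zero. I'll raise it and carry it across in gentle steps.

Request:
{"method": "move_arm", "body": {"targets": [[0,0,0.01,0,0,0,-1],[0,0,0.025,0,0,0,-1],[0,0,0.04,0,0,0,-1],[0,0.005,0.055,0,0,0,-1],[0,0.015,0.065,0,0,-0.5,-1],[0.001,0.03,0.075,0,0,-1,-1],[0.001,0.05,0.075,0,0,-2,-1],[0.002,0.075,0.075,0,0,-3,-1],[0.002,0.1,0.075,0,0,-4,-1],[0.0025,0.125,0.075,0,0,-5,-1]]}}

```text
t: 6.5
eef_pos: [596.4, -103.4, 103.4]
tcp_rot: [2.795, 1.57, -0.171]
ft_force: [0.2, 0.5, -7.0]
opening: 0.127
```

Request:
{"method": "move_arm", "body": {"targets": [[0.0005,0.025,0,0,0,-1,-1],[0.001,0.05,0,0,0,-2,-1],[0.0015,0.075,0,0,0,-3,-1],[0.002,0.1,0,0,0,-4,-1],[0.0025,0.125,0,0,0,-5,-1],[0.003,0.15,0,0,0,-6,-1],[0.0035,0.175,0,0,0,-7,-1],[0.004,0.2,0,0,0,-8,-1],[0.0045,0.225,0,0,0,-9,-1],[0.005,0.245,0,0,0,-10,-1]]}}

```text
t: 7.5
eef_pos: [601.0, 142.0, 103.4]
tcp_rot: [-2.649, 1.571, 0.495]
ft_force: [0.6, -0.2, -6.0]
opening: 0.123
```

Request:
{"method": "move_arm", "body": {"targets": [[0.0005,0.02,0,0,0,-0.8,-1],[0.0008,0.038,0,0,0,-1.5,-1],[0.001,0.053,0,0,0,-2.1,-1],[0.0012,0.065,0,0,0,-2.6,-1],[0.0015,0.0735,0,0,0,-2.85,-1],[0.0015,0.0735,0,0,0,-2.85,-1],[0.0015,0.0735,0,0,0,-2.85,-1],[0.0015,0.0735,0,0,0,-2.85,-1]]}}

```text
t: 8.3
eef_pos: [603.1, 212.7, 102.7]
tcp_rot: [0.804, 1.57, -2.385]
ft_force: [0.1, -0.1, -6.5]
opening: 0.124
```

```bash
python3 look.py e
```

```text
8.4 [603.20428756 212.72413074 102.67711395] [ 0.43937467  1.22216764 -7.03630027] [0.00819748 0.18175179 0.01497181] 0.122552222092507 jawyaw -92.74490562763113 xaxis [-1.e-04 -2.e-04 -1.e+00] [ 0.24  0.63  1.63 -0.    0.88  1.85]
```

View pics/side_e.png

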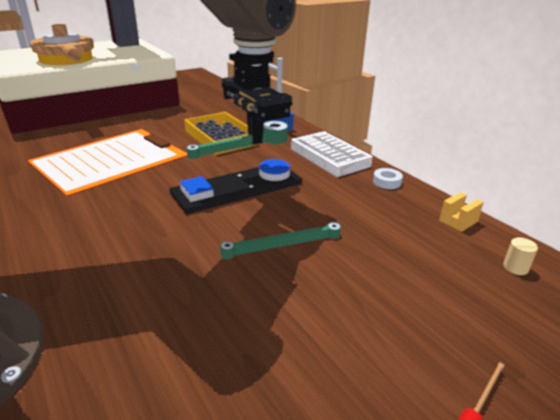

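View pics/top_e.png

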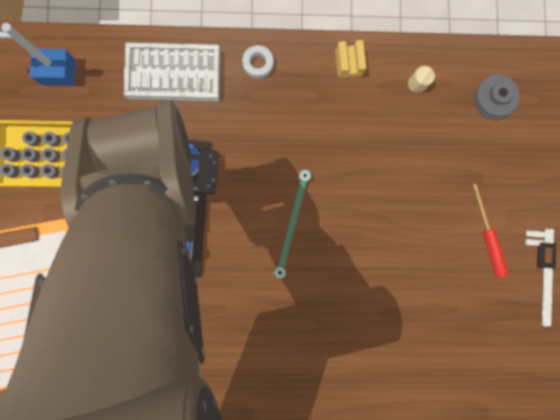

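The side view shows the lever held level above the rest, with its eye at about (193,150) and hub at about (275,127). The top view is hidden by the arm. I'll compare the side-view measurement with the kinematics.

```bash
python3 - <<'E'
import pickle,cv2;from h import *
c=pickle.load(open("e.pkl","rb"))["side"]
for ce,s,mm in comps(masks(c["img"])["bright"],15):
    if s[4]<600 and 180<ce[0]<300 and 110<ce[1]<160: print(ce,s,ray(c,ce,132),ray(c,ce,120))
rest=np.radians(-2.8);u=np.array([np.cos(rest),np.sin(rest)])
tcp=np.array([603.2,212.7]);hub=tcp+49.7*np.array([np.cos(np.radians(-2.5)),np.sin(np.radians(-2.5))]);eye=hub-190*u
print("pred",hub,proj(c,[*hub,132]),eye,proj(c,[*eye,120]))
i=c["img"][105:205,170:310];cv2.imwrite("pics/ze.png",cv2.resize(i,None,fx=5.7,fy=5.7,interpolation=2)[:600])
E
```

```text
[275.21052632 125.25657895] [264 121  23  10 152] [652.95298744 208.76804611 132.        ] [670.24106434 235.1006989  120.        ]
[192.32075472 146.69811321] [187 144  12   6  53] [452.59240399 193.81918829 132.        ] [462.97103192 219.63632866 120.        ]
pred [652.85269661 210.53211645] [274.73018569 125.01063758] [463.07953052 219.81357271] [192.33469558 146.65609773]
```

View pics/ze.png

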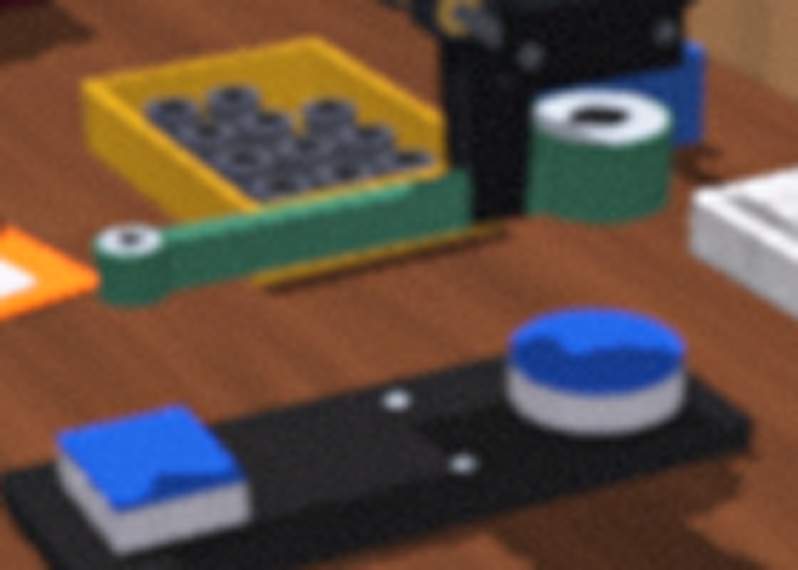

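```bash
python3 - <<'E'
import pickle,cv2;from h import *
d=pickle.load(open("c0.pkl","rb"))
def dot(c,x,y,r=6):
    g=c["img"].min(axis=2).astype(float)[y-r:y+r+1,x-r:x+r+1]; w=np.clip(g-np.median(g)-25,0,None)
    Y,X=np.mgrid[y-r:y+r+1,x-r:x+r+1]; return (w*X).sum()/w.sum(),(w*Y).sum()/w.sum()
for a,b in(((166,196),(240,175)),((196,198),(251,186))):
    p=dot(d["top"],*a); q=dot(d["side"],*b,r=4)
    print(p,q,ray(d["top"],p,15),ray(d["side"],q,15))
def tri(p,q):
    # midpoint of two rays
    L=[]
    for c,uv in((d["top"],p),(d["side"],q)):
        a=ray(c,uv,0);b=ray(c,uv,100);v=(b-a)/np.linalg.norm(b-a);L.append((a,np.eye(3)-np.outer(v,v)))
    X=np.linalg.solve(sum(P for _,P in L),sum(P@a for a,P in L));return X,[np.linalg.norm(P@(X-a)) for a,P in L]
print(tri((181.8,158.7),(274,166.3)),tri((174.5,253.4),(196,185.0)))
# yellow/other: ring
# soft-weighted blue pad centre, blueness B-R
for n,boxes in(("top",((160,137,205,182),(153,233,197,273))),("side",((254,154,296,178),(176,172,218,200)))):
    im=d[n]["img"].astype(float)
    for x0,y0,x1,y1 in boxes:
        w=np.clip((im[...,0]-im[...,2])[y0:y1,x0:x1],0,None); mx=np.percentile(w,95); w=np.clip((w/mx-.25)*2,0,1)
        Y,X=np.mgrid[y0:y1,x0:x1];p=((w*X).sum()/w.sum(),(w*Y).sum()/w.sum());print(n,p,w.sum(),ray(d[n],p,35))
E
```

```text
(np.float64(165.9891540130152), np.float64(195.8020607375271)) (np.float64(239.14357262103505), np.float64(174.78964941569282)) [579.93859266 245.45156796  15.        ] [580.36316118 244.83615977  15.        ]
(np.float64(195.548087431694), np.float64(197.69890710382515)) (np.float64(251.16503496503498), np.float64(185.806993006993)) [576.8799671  185.50411226  15.        ] [577.34162805 185.20794322  15.        ]
(array([654.01657903, 212.60186123,  31.51163879]), [np.float64(0.0970205700638418), np.float64(0.09702057006391943)]) (array([463.96637126, 221.50764594,  31.96650161]), [np.float64(0.4268550052311097), np.float64(0.4268550052312211)])
top (np.float64(181.87940815931526), np.float64(158.7928858685133)) 976.8697478991596 [653.09140125 211.86697048  35.        ]
top (np.float64(174.4411605092882), np.float64(253.4937800041745)) 826.0344827586207 [463.44695183 221.23443567  35.        ]
side (np.float64(274.05511227902537), np.float64(166.25906195254024)) 335.7754010695187 [650.42025387 206.70671553  35.        ]
side (np.float64(195.9994611571266), np.float64(184.9105982695446)) 349.21505376344084 [462.36795739 216.36480698  35.        ]
```

The screw dots on the plate agree between the two cameras within 0.6 mm. The side view's offset on the pads therefore comes from it seeing the blue cap's edge, so I'll use the top-view pad positions and correct by +0.5, +1.5 mm. I'll descend to just above the pads.

Request:
{"method": "move_arm", "body": {"targets": [[0.0005,0.0015,-0.01,0,0,0,-1],[0.0005,0.0015,-0.022,0,0,0,-1],[0.0005,0.0015,-0.035,0,0,0,-1],[0.0005,0.0015,-0.045,0,0,0,-1],[0.0005,0.0015,-0.053,0,0,0,-1],[0.0005,0.0015,-0.058,0,0,0,-1],[0.0005,0.0015,-0.061,0,0,0,-1],[0.0005,0.0015,-0.061,0,0,0,-1],[0.0005,0.0015,-0.061,0,0,0,-1]]}}

```text
t: 9.3
eef_pos: [603.8, 214.9, 42.0]
tcp_rot: [-2.984, 1.57, 0.11]
ft_force: [0.0, -0.7, -5.6]
opening: 0.122
```

```bash
python3 look.py f;python3 - <<'E'
import pickle,cv2;from h import *
c=pickle.load(open("f.pkl","rb"))["side"]
for ce,s,mm in comps(masks(c["img"])["bright"],15):
    if s[4]<600 and 180<ce[0]<300 and 110<ce[1]<215: print(ce,s,ray(c,ce,71),ray(c,ce,59))
print("goal px",proj(c,[653.2,212.1,71]),proj(c,[463.5,221.4,59]))
i=c["img"][105:205,170:310];cv2.imwrite("pics/zf.png",cv2.resize(i,None,fx=5.7,fy=5.7,interpolation=2)[:600])
E
```

```text
9.4 [603.86122786 214.90948427  42.12627284] [-0.17069292  0.44334127 -7.34222777] [-0.05183541  0.17168403 -0.02926899] 0.12338606433894782 jawyaw -92.70257652826866 xaxis [ 7.e-04  1.e-04 -1.e+00] [ 0.24  0.71  1.66 -0.    0.76  1.86]
[276.28787879 151.26515152] [264 146  23  10 132] [655.57171568 206.49200322  71.        ] [670.35806561 228.83028548  59.        ]
[194.24561404 173.35087719] [189 171  11   6  57] [454.4351134  200.61114596  71.        ] [463.31980819 222.77687489  59.        ]
[274.02484472 176.        ] [260 171  30  10 161] [586.01347173 107.87486438  71.        ] [598.75887654 127.31956915  59.        ]
[197.16402116 194.58730159] [180 184  33  18 189] [423.52215976 118.40719812  71.        ] [431.49982127 138.16093765  59.        ]
goal px [274.04163298 150.60223894] [194.60091469 173.58958297]
```

View pics/zf.png

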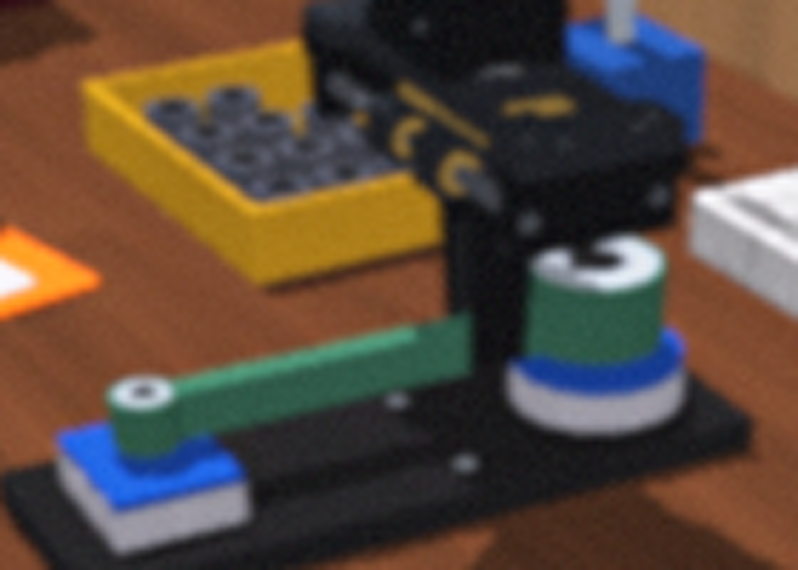

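View pics/top_f.png

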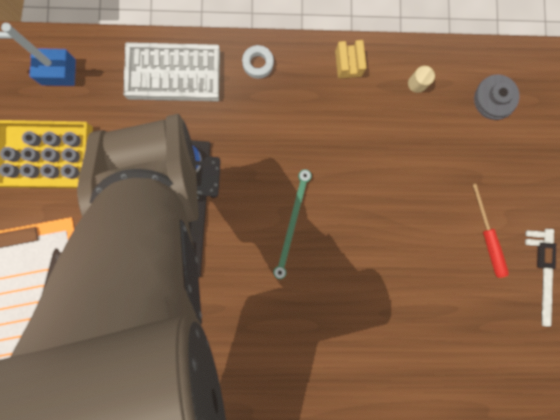

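The zoomed side view shows the hub body centred over the round pad (hub columns 525–663, pad columns 510–685). The eye sits over the square pad, about 4 mm up, and the lever is level. Now lowering gently.

Request:
{"method": "move_arm", "body": {"targets": [[0,0,-0.001,0,0,0,-1],[0,0,-0.002,0,0,0,-1],[0,0,-0.003,0,0,0,-1],[0,0,-0.0036,0,0,0,-1],[0,0,-0.0036,0,0,0,-1],[0,0,-0.0036,0,0,0,-1]]}}

```text
t: 10.0
eef_pos: [603.6, 214.9, 38.0]
tcp_rot: [1.237, 1.571, -1.951]
ft_force: [-0.1, -0.3, -6.7]
opening: 0.126
```

Request:
{"method": "move_arm", "body": {"targets": [[0,0,-0.0003,0,0,0,-1],[0,0,-0.0006,0,0,0,-1],[0,0,-0.0006,0,0,0,-1]]}}

```text
t: 10.3
eef_pos: [603.7, 214.8, 37.6]
tcp_rot: [2.797, 1.571, -0.392]
ft_force: [-1.2, -0.1, -3.5]
opening: 0.127
```

Contact has begun: the load on the tool fell from −6.7 to −3.5 N. A little further.

Request:
{"method": "move_arm", "body": {"targets": [[0,0,-0.0003,0,0,0,-1],[0,0,-0.0003,0,0,0,-1],[0,0,-0.0003,0,0,0,-1]]}}

```text
t: 10.6
eef_pos: [603.7, 214.8, 37.6]
tcp_rot: [3.0, 1.571, -0.189]
ft_force: [-3.8, -0.8, 4.1]
opening: 0.122
```

```bash
python3 look.py g;python3 - <<'E'
import pickle,cv2;from h import *
c=pickle.load(open("g.pkl","rb"))["side"]
i=c["img"][105:205,170:310];cv2.imwrite("pics/zg.png",cv2.resize(i,None,fx=5.7,fy=5.7,interpolation=2)[:600])
E
```

```text
10.7 [603.71203658 214.85000471  37.65959169] [-3.22833233 -1.32525557  5.27600727] [-0.21698949  0.86564841 -0.0108158 ] 0.12336734178573604 jawyaw -92.70168031518433 xaxis [ 4.e-04 -0.e+00 -1.e+00] [ 0.24  0.72  1.67 -0.    0.76  1.86]
```

View pics/zg.png

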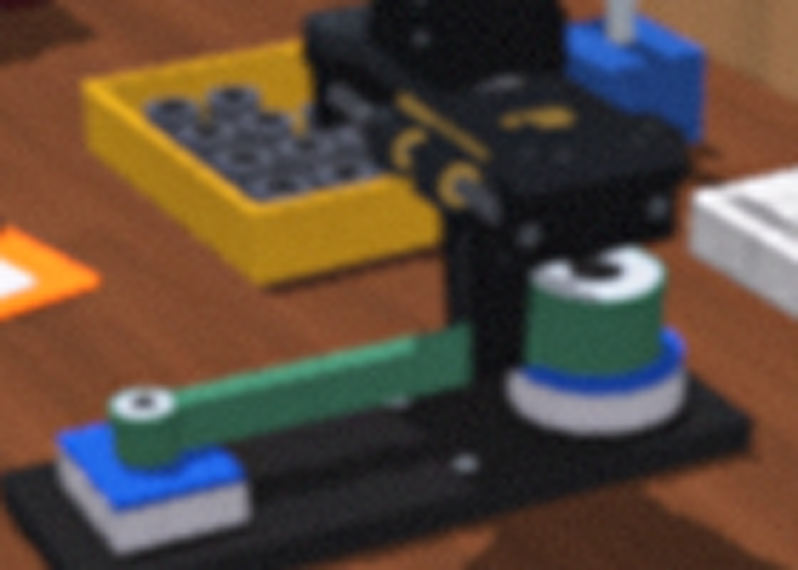

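The zoomed side view shows both ends on their pads, and the tool force is now slightly upward, so the lever's weight is on the rest. Now releasing.

Request:
{"method": "move_arm", "body": {"targets": [[0,0,0,0,0,0,-0.6],[0,0,0,0,0,0,-0.4],[0,0,0,0,0,0,0],[0,0,0,0,0,0,0.3],[0,0,0,0,0,0,0.3],[0,0,0,0,0,0,0.3],[0,0,0,0,0,0,0.3]]}}

```text
t: 11.4
eef_pos: [603.7, 214.9, 37.1]
tcp_rot: [1.505, 1.571, -1.684]
ft_force: [-0.2, 0.5, -0.4]
opening: 0.626
```

Request:
{"method": "move_arm", "body": {"targets": [[0,0,0.005,0,0,0,0.3],[0,0,0.015,0,0,0,0.3],[0,0,0.035,0,0,0,0.3],[0,0,0.06,0,0,0,0.3],[0,0,0.09,0,0,0,0.3],[0,0,0.12,0,0,0,0.3],[0,0,0.15,0,0,0,0.3],[0,0,0.18,0,0,0,0.3],[0,0,0.18,0,0,0,0.3]]}}

```text
t: 12.3
eef_pos: [605.0, 215.2, 222.4]
tcp_rot: [-2.867, 1.563, 0.228]
ft_force: [-0.8, -0.5, -1.1]
opening: 0.652
```

Request:
{"method": "move_arm", "body": {"targets": [[-0.16,0.25,0,0,0,0,0.3],[-0.16,0.25,0,0,0,0,0.3],[-0.16,0.25,0,0,0,0,0.3],[-0.16,0.25,0,0,0,0,0.3],[-0.16,0.25,0,0,0,0,0.3],[-0.16,0.25,0,0,0,0,0.3],[-0.16,0.25,0,0,0,0,0.3],[-0.16,0.25,0,0,0,0,0.3],[-0.16,0.25,0,0,0,0,0.3]]}}

```text
t: 13.2
eef_pos: [444.1, 464.0, 217.1]
tcp_rot: [1.409, 1.57, -1.781]
ft_force: [1.0, -0.1, -0.7]
opening: 0.648
```

```bash
python3 look.py i;python3 - <<'E'
import pickle,cv2;from h import *
D=pickle.load(open("i.pkl","rb"))
for n in D:
  c=D[n]
  for ce,s,mm in comps(masks(c["img"])["bright"],40):
    if s[4]<700 and 150<ce[0]<350 and 130<ce[1]<280: print(n,ce.round(1),s,"z67",ray(c,ce,67).round(1),"z55",ray(c,ce,55).round(1),"z20",ray(c,ce,20).round(1))
E
```

```text
13.3 [444.49284928 463.74938167 217.21021104] [ 1.25391746  0.34092273 -0.37043473] [-0.06446667  0.17946546  0.02316273] 0.6514206921016615 jawyaw -92.80382305879863 xaxis [-0.e+00 -2.e-04 -1.e+00] [ 0.7   0.51  1.51 -0.    1.12  2.32]
top [178.7 155.8] [165 142  29  28 549] z67 [652.8 212.4  67. ] z55 [655.1 214.6  55. ] z20 [661.9 221.1  20. ]
top [304.3 175.2] [299 169  12  15 119] z67 [618.6 -32.4  67. ] z55 [620.5 -33.5  55. ] z20 [625.9 -36.6  20. ]
top [172.4 254. ] [168 249  10  11  62] z67 [463. 219.  67.] z55 [462.8 221.3  55. ] z20 [462.1 228.   20. ]
top [279.3 272.2] [273 266  13  13 124] z67 [430.1  14.8  67. ] z55 [429.4  14.3  55. ] z20 [427.5  13.   20. ]
side [274.  152.2] [262 147  25  11 188] z67 [653.3 212.4  67. ] z55 [667.9 234.7  55. ] z20 [710.4 299.7  20. ]
side [274.  175.8] [260 171  29   9 150] z67 [590.6 115.   67. ] z55 [603.4 134.5  55. ] z20 [640.6 191.3  20. ]
side [197.3 194.6] [181 185  32  16 176] z67 [426.4 124.8  67. ] z55 [434.4 144.6  55. ] z20 [457.6 202.2  20. ]
side [333.8 225.4] [327 222  14   8  74] z67 [578.6 -90.1  67. ] z55 [591.  -76.6  55. ] z20 [627.2 -37.2  20. ]
side [226.7 244.9] [220 241  14   9  85] z67 [399.4 -44.8  67. ] z55 [406.6 -30.   55. ] z20 [427.6  13.3  20. ]
```

View pics/top_i.png

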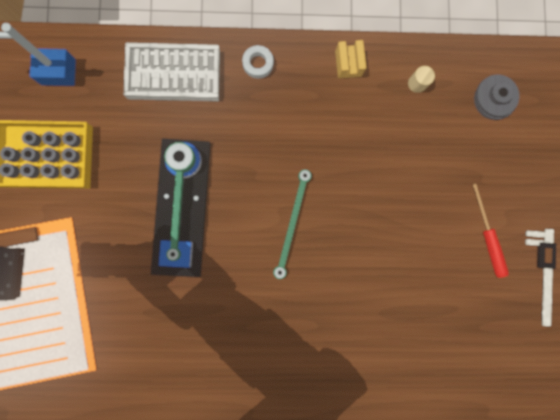

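View pics/side_i.png

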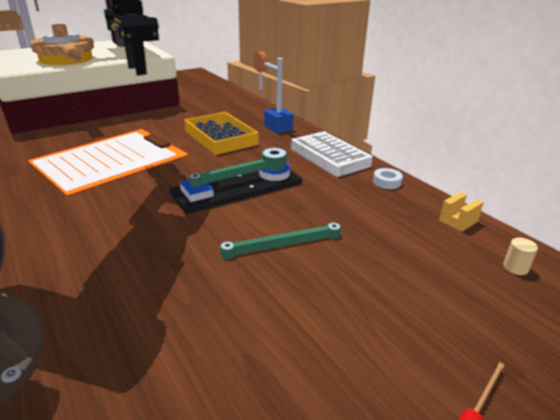

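Both views show the lever on the rest: hub at (653,212.4) against a pad centre of (653.1,212), and eye at (462.8,221.3) against (463.4,221.3). The link hasn't moved. Handing in.

Request:
{"method": "move_arm", "body": {"targets": [[0,0,0,0,0,0,0.3],[0,0,0,0,0,0,0.3],[0,0,0,0,0,0,0.3]]}}

```text
t: 13.6
eef_pos: [444.0, 464.5, 217.2]
tcp_rot: [1.676, 1.571, -1.513]
ft_force: [-0.6, -0.4, 0.0]
opening: 0.651
```

```bash
python3 -c "
from cell import *
print(job_done())"
```

```text
the job is handed in; nothing more can be done
None
```

I gripped the green lever across its arm at its balance point, carried it level to the inspection rest, and set it down gently. I then opened the gripper, backed the arm clear and handed the job in at 13.6 s.

- **Placement:** in the last pictures the hub is within about 0.5 mm of the round pad's centre, and the eye within about 0.6 mm of the square pad's centre.
- **Level:** just after lift-off the eye sat within 1 px of where a level lever should be. The later side views looked level too, but I did not measure them.
- **Forces:** the largest wrist reading I saw was about 8 N, during the grip, and about 5 N at set-down.
- **Link:** the look-alike link is where it was, within about 0.5 mm.
- **Disagreement:** the two cameras first differed by about 5 mm on the pad centres, most likely because the side view also takes in the blue edge of each pad. The plate's screw dots agreed within 0.6 mm, so I used the top view. After release, both cameras put the hub within 0.5 mm of each other. The eye was measured only from the top.

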